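Balance a machined flange against known weights

TASK

The flange in the dish is to be weighed: seat the larger ring weight gently down over the post of the other pan, and put the small ring weight on top of it too if the large one is not enough. Then nudge the sliding poise along the beam with light sideways pushes (do not pinch it) until the beam stands level by itself. Keep every touch on the balance light (under about 10 N), do not touch the flange, and leave the other things on the bench where they are.

Things in the scene. Friction and masses are not known exactly. Their poses are not given: they have to be found in the camera images.
- balance: balance fixed to the bench; origin under the centre of its base (120 x 270 x 15 mm). Its y axis runs along the beam: flange dish on the +y side, weight pan on the -y side. The beam (16 x 360 x 16 mm bar) pivots 100 mm above the origin and carries dish and pan 170 mm either side, bearings at beam-axis height; they stay horizontal as the beam tilts
- beam (a joint): beam tilt in rad: 0 level, negative with the flange side down (starts on its -0.12 stop), positive with the weight side down (stop +0.12). Unloaded, poise at mid-travel, it rests level. Off the stops it tilts 0.02 rad per 6 g between the pans (stiffness about 0.5 N m per rad); damped, still in about 2 s. Pushing the poise tilts it while the push lasts
- post_foot (a point): top surface of the weight pan at the foot of its upright post (moves up and down with the pan). Pan: disc 72 mm across, 4 mm thick. Post: on the pan's centre, 10 mm in diameter, 43 mm high, bevelled at the top over the last 4 mm
- dish_floor (a point): centre of the inner floor of the dish that holds the flange (moves with the dish). Dish: 96 mm across, rim 5 mm above the floor
- flange_center (a point): the part to be weighed: a plain aluminium flange, 78 mm disc 12 mm thick with a 38 mm hub, 34 mm high in all; the point is its centre, 17 mm above its underside. Its mass is not known, between 160 and 340 g
- large_center (a point): larger ring weight, steel, 200 g, 36 mm in diameter, 28 mm high, with a 12 mm bore right through along its own z; the point is its centre
- small_center (a point): small ring weight, steel, 100 g, 30 mm in diameter, 22 mm high, with a 12 mm bore right through along its own z; the point is its centre
- poise (a joint): position of the sliding poise along the beam in m: 0 at the flange-side end of its travel, growing towards the weight side, 0.10 at the weight-side end, 0.05 over the pivot. It weighs 300 g, so 10 mm of travel counts as about 18 g in the weight pan. Friction of about 0.8 N holds it where it is left
- poise_top (a point): centre of the top face of the sliding poise, a dark steel block on top of the beam, 40 mm across the beam, 26 mm along the beam, 45 mm high
- jar_center (a point): bystander: small white jar, 44 mm in diameter, 50 mm high; the point is its centre
- driver: bystander: screwdriver, 170 mm long, lying on the bench
- clamp_center (a point): bystander: dark cast clamp block, 45 x 40 x 35 mm with a screw knob; the point is its centre
Mind the look-alikes: they are no part of the job. Of the things shaped like the part that bears flange_center, the aluminium one is meant.

How it is judged (in metres and radians):
At the end, for the whole second after the job is handed in: Beam at rest within 0.025 rad (1.4 deg) of level; large weight over the post (3 mm) and fully down on the pan; small weight either fully down on top of it (3 mm) or still on the bench; flange still in its dish (within 10 mm of centre) (value of joint beam between -0.025 and 0.025 rad and velocity of joint beam between -0.03 and 0.03 rad/s and horizontal distance between large_center and post_foot below 0.003 m and z of large_center in the frame of post_foot below 0.017 m and ((horizontal distance between small_center and post_foot below 0.003 m and z of small_center in the frame of post_foot between 0.036 and 0.042 m) or height (world z) of small_center below 0.02 m) and horizontal distance between flange_center and dish_floor below 0.01 m and z of flange_center in the frame of dish_floor below 0.02 m); the robot touches nothing.
It fails at once if the robot pushes or presses on the balance, or pinches its poise, with more than 10 N (contact force between any of the fingers, the arm and balance above 10 N).
It fails at once if a weight is dropped or pressed on the balance with more than 15 N (contact force between any of large, small and balance above 15 N).
It fails at once if the robot touches the flange (contact force between any of the fingers, the arm and flange above 0.5 N).
It fails at once if a bystander (jar, screwdriver, clamp block) is shifted by more than 25 mm (distance of any of jar_center, driver, clamp_center from where it was at the start of the episode above 0.025 m).
It also fails if it takes over 72 s, if anything falls off the work surface, if the arm or the gripper's body presses on something with over 40 N, if the wrist force passes 120 N, or if a joint passes its speed limit or range.

ROBOT

A 6-joint arm with a two-finger parallel gripper is mounted at the origin on the work surface. World frame = base frame: x ahead of the robot, y to its left, z up, the work surface at z = 0. Lengths are in m, angles in degrees, forces in N, time in s.
With the tool pointing down it reaches from about 0.35 to 0.875 m from the base axis. Payload 4.2 kg.
Tool frame: the origin (TCP) lies midway between the tips of the shut fingers; the grasp point (between the pads) lies 19 mm behind it (r.grasp_offset is the distance from the TCP to the grasp point, in m); z points along the fingers, y is the direction in which the jaws open and shut (so a half turn about z gives the same grasp; the last joint's range is limited). The gripper opens to 87 mm and grips with 3 to 60 N. Pads are 19 mm wide; open, the fingers measure 117 mm over their backs; the gripper's body (75 mm by 190 mm) begins 51 mm behind the grasp point.
Start: joints at [14.817, 22.042, 0.453, 0, -68.411, -14.817], TCP at [0.625, 0, 0.223] pointing down, gripper open.
Joint ranges: [-179.83, 179.83], [-69.29, 118.12], [-61.27, 80.66], [-181.25, 117.63], [-171.15, -9.14], [-177.46, 177.46]. Speed limits (degrees/s): [159.86, 159.86, 180, 180, 180, 180].

INTERFACE

Orientations are given as a 3x3 rotation matrix whose columns are the frame's x, y, z axes.
In Python, from station import r gives the robot as it stands.
- The arm moves only by the shell command python3 -m crank 'ROWS'. ROWS is JSON, a list of rows, each a list of 3 entries, a list of its own where there are three numbers: the closure, from -1 (fully open) to 1 (shut), so that 0 is half open, then the shift along the tool's x, y, z as a fraction of full scale, then the turn, a rotation vector about the tool's x, y, z as a fraction of full scale. In form: [[fingers, [dx, dy, dz], [wx, wy, wz]], ...]. A call has 1 to 8 rows; each row shifts and turns the commanded pose from where the row before left it, along the tool's axes as they then stand; what a row does not reach is not made up. Full scale, the value 1, is 100 mm for a shift and 45 degrees for a turn. A row lasts 1/10 s, in which the tool goes at most 50 mm and 8.59 degrees, less where a joint would pass 70% of its speed; a pose out of reach is approached as far as the arm can. A call with a number of a shift or a turn outside -1 to 1 is refused whole. A call with a gripper value outside its range is refused whole. The fingers move at their own pace and stop on an object; the grip force is fixed at half the most. Time passes only in rows, so rows that do not move let the fingers close. It gives the time, the measured TCP pose, the force and the opening at its end, in the units of the state.
- r.sense(): the state, without advancing time (a new reading comes with each control period).
- r.capture(name): name is "scene" or "side" or "wrist"; returns a dict with "img" (384x512x3 uint8, blue, green, red), "fx", "fy", "cx", "cy" (pixels), "R" (3x3) and "t" (3): a world point X has camera coordinates R X + t. Camera axes: x right, y down, z forward; pixel columns grow to the right and rows downward; lengths in m; the calibration is good to about 2 mm. A picture is of the moment at which its call begins. There is no depth.
- r.finish_job(): hands the job in, once; it reports no verdict.
The state is a dict: "time_s": time; "joints": joint angles; "joint_velocities": joint speeds; "effort": joint torques, N m; "tcp_pos": TCP position; "ee_rot": TCP orientation; "wrist_force": force on the tool from outside, world axes, zero at the start; "moment": the same for the moment, N m; "gripper_width": opening from 0.0 (shut) to 1.0 (fully open).
Only numpy, scipy, OpenCV 4.12 (cv2) and the standard library are available. Lean on these libraries where they do the work, as an engineer would, in place of code of your own. Each camera call takes 0.05 s, during which the arm holds its last target.

## Working session

There is one attempt and no reset: what is moved stays moved. The work goes in short steps, Python scripts to look and compute and a shell command to move; the robot and the scene stay as the last step left them, time stands still between calls to the robot, and variables do not carry over. Pictures are saved under pics/ and viewed, and the job is handed in when it is done.

```bash
ls; mkdir -p pics; python3 - <<'E'
from station import r
import cv2
s=r.sense(); print({k:s[k] for k in('time_s','tcp_pos','ee_rot','wrist_force','gripper_width')})
for n in('scene','side','wrist'):
    c=r.capture(n); cv2.imwrite(f'pics/{n}0.png',c['img']); print(n,c['fx'],c['cx'],c['cy'],c['R'],c['t'])
E
```

```text
pics
{'time_s': 0.0, 'tcp_pos': array([6.24408226e-01, 3.09979757e-05, 2.21448651e-01]), 'ee_rot': array([[-1.86455127e-04, -9.99997619e-01, -2.17434581e-03],
       [-9.99999979e-01,  1.86645202e-04, -8.72146836e-05],
       [ 8.76203071e-05,  2.17432951e-03, -9.99997632e-01]]), 'wrist_force': array([-0.64518279,  0.42280419,  0.33264452]), 'gripper_width': 0.9977838132111712}
scene 394.6687310822908 253.898481277742 194.78535423983504 [[-0.58316276  0.81228023 -0.01104662]
 [ 0.53512992  0.37388543 -0.75752601]
 [-0.61119323 -0.44767234 -0.65271151]] [ 0.30271417 -0.21253627  1.73091424]
side 431.74130417247005 255.80151638644224 191.96607884498843 [[-0.84762461 -0.53056387  0.0058738 ]
 [-0.32379691  0.50846208 -0.79788588]
 [ 0.42034281 -0.67820963 -0.60277991]] [0.47314625 0.2545835  0.92769566]
wrist 336.2253748554506 252.96902706552 189.07506701391125 [[-9.99997013e-01 -1.00314070e-03  2.22894874e-03]
 [-3.65556850e-04  9.63026256e-01  2.69407308e-01]
 [-2.41678959e-03  2.69405688e-01 -9.63023745e-01]] [ 0.62377456 -0.03231643  0.39081255]
```

View pics/scene0.png

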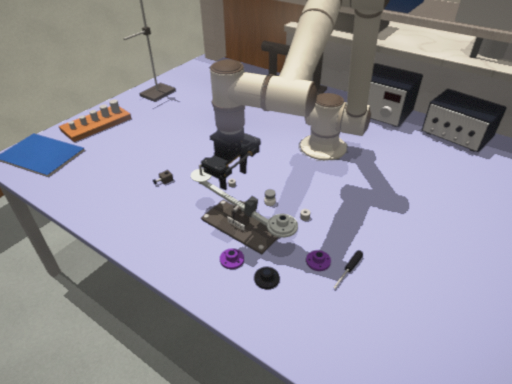

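View pics/side0.png

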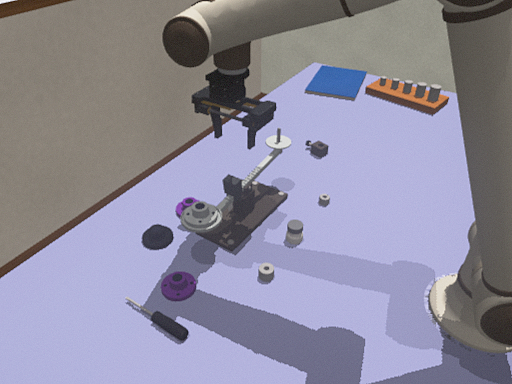

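View pics/wrist0.png

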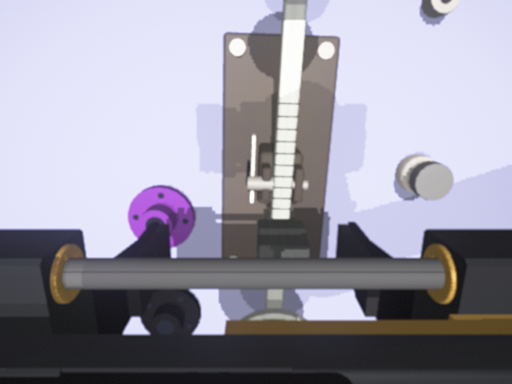

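```bash
cat > h.py <<'E'
import numpy as np, cv2
def ray(c,u,v):
    R=np.array(c['R']);t=np.array(c['t']);o=-R.T@t
    d=R.T@np.array([(u-c['cx'])/c['fx'],(v-c['cy'])/c['fy'],1]); return o,d/np.linalg.norm(d)
def plane(c,u,v,z):
    o,d=ray(c,u,v); return o+d*(z-o[2])/d[2]
def proj(c,X):
    p=np.array(c['R'])@np.array(X)+np.array(c['t']); return np.array([c['cx']+c['fx']*p[0]/p[2],c['cy']+c['fy']*p[1]/p[2]])
def tri(*obs):
    A=np.zeros((3,3));b=np.zeros(3)
    for c,u,v in obs:
        o,d=ray(c,u,v);P=np.eye(3)-np.outer(d,d);A+=P;b+=P@o
    X=np.linalg.solve(A,b); return X,[np.linalg.norm((np.eye(3)-np.outer(ray(*o)[1],ray(*o)[1]))@(X-ray(*o)[0])) for o in obs]
def crop(img,x0,y0,x1,y1,k,name):
    cv2.imwrite('pics/'+name,cv2.resize(img[y0:y1,x0:x1],None,fx=k,fy=k,interpolation=cv2.INTER_CUBIC))
E
python3 - <<'E'
from station import r
from h import *
a=r.capture('side');b=r.capture('scene')
for n,p,q in [('ringA',(266,271),(305,214)),('ringB',(324,198),(232,182)),('jar',(295,230),(270,197)),('posttip',(278,130),(201,168)),('flangetop',(200,208),(284,217)),('poise',(232,178),(251,200)),('clamp',(318,148),(166,176))]:
    print(n,*tri((a,*p),(b,*q)))
crop(a['img'],150,100,350,260,4,'side_c0.png')
crop(b['img'],180,150,340,270,5,'scene_c0.png')
o=a['img']; o=np.hstack([cv2.resize(o[250:290,246:286],(390,390),interpolation=2),cv2.resize(o[180:220,304:344],(390,390),interpolation=2)])
cv2.imwrite('pics/rings0.png',o)
E
```

```text
ringA [0.43249717 0.15810984 0.01524297] [np.float64(0.001198547064386323), np.float64(0.001198547064386313)]
ringB [ 0.43623594 -0.16470691  0.01386892] [np.float64(0.0018254679051304952), np.float64(0.0018254679051305466)]
jar [0.43651247 0.01171802 0.02628282] [np.float64(0.002937167918471028), np.float64(0.0029371679184708294)]
posttip [ 0.59338826 -0.16460746  0.18102687] [np.float64(0.0041281367761552765), np.float64(0.004128136776155313)]
flangetop [0.6003892  0.17253928 0.139855  ] [np.float64(3.42663131882453e-05), np.float64(3.426631318829954e-05)]
poise [0.59964772 0.04743876 0.14690355] [np.float64(0.001903477127374778), np.float64(0.0019034771273747418)]
clamp [ 0.56325549 -0.39273858  0.02101828] [np.float64(0.00017831255702358348), np.float64(0.00017831255702372258)]
```

View pics/side_c0.png

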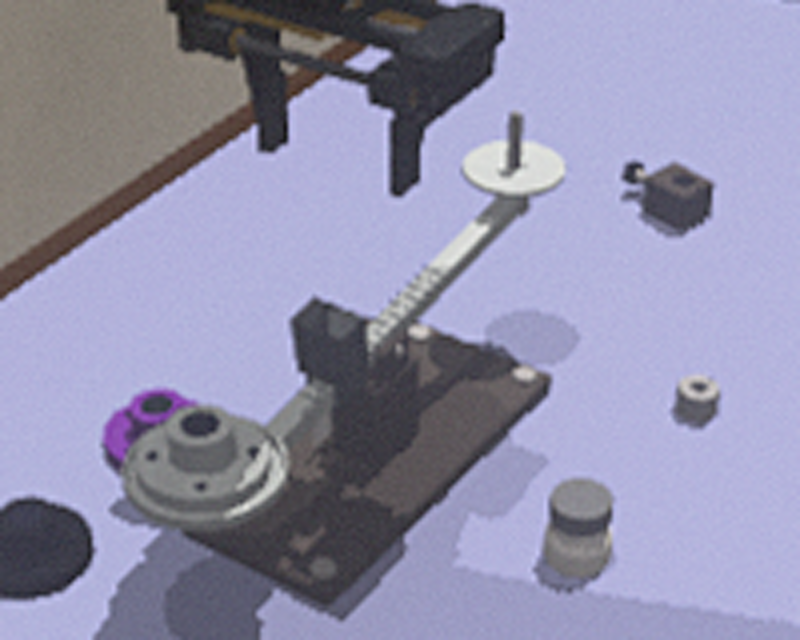

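View pics/scene_c0.png

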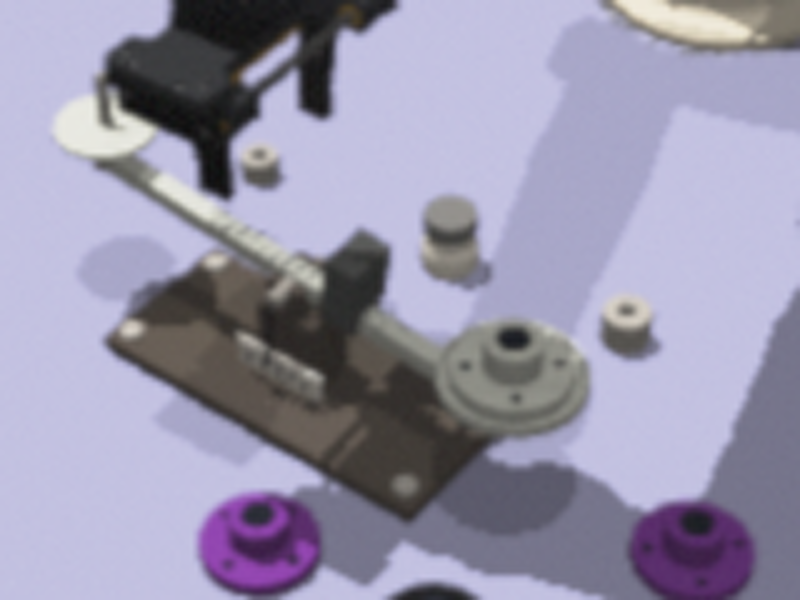

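View pics/rings0.png

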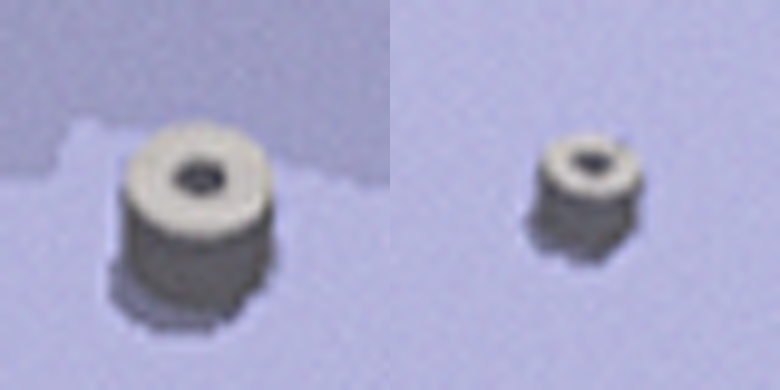

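```bash
python3 - <<'E'
from station import r
from h import *
a=r.capture('side');b=r.capture('scene')
def topface(c,u,v,w,name):
    i=c['img'][v-w:v+w,u-w:u+w].astype(int)
    m=((i.max(2)-i.min(2)<45)&(i[...,0]-i[...,2]<12)&(i.mean(2)>135)).astype(np.uint8)
    n,l,s,ce=cv2.connectedComponentsWithStats(m)
    cs,_=cv2.findContours(m,0,2);k=max(cs,key=cv2.contourArea);e=cv2.fitEllipse(k)
    print(name,e, cv2.contourArea(k)); return e[0][0]+u-w,e[0][1]+v-w
for n,p,q,z in [('A',(266,268),(305,212),.028),('B',(324,196),(232,181),.022)]:
    P=topface(a,*p,12,n);Q=topface(b,*q,10,n)
    print(P,Q,plane(a,*P,z),plane(b,*Q,z),tri((a,*P),(b,*Q)))
E
```

```text
A ((11.905925750732422, 12.021361351013184), (10.613561630249023, 14.594542503356934), 91.06754302978516) 117.0
A ((10.120743751525879, 9.714311599731445), (6.55770206451416, 9.832321166992188), 92.28870391845703) 44.0
(265.9059257507324, 268.0213613510132) (305.1207437515259, 211.71431159973145) [0.43161399 0.1591272  0.028     ] [0.43529009 0.15991459 0.028     ] (array([0.43261338, 0.15812814, 0.02573335]), [np.float64(0.0006618399520502758), np.float64(0.0006618399520502711)])
B ((12.194273948669434, 12.551318168640137), (5.818789958953857, 9.263883590698242), 100.86979675292969) 37.0
B ((9.388863563537598, 9.691704750061035), (4.27437162399292, 7.601219177246094), 91.8951644897461) 20.0
(324.19427394866943, 196.55131816864014) (231.3888635635376, 180.69170475006104) [ 0.43507871 -0.16386416  0.022     ] [ 0.44060431 -0.16278468  0.022     ] (array([ 0.43653569, -0.16668589,  0.01858628]), [np.float64(0.0009057689022697424), np.float64(0.0009057689022696673)])
```

```bash
python3 -m crank '[[-1,[-0.2,0.24,0],[0,0,0]],[-1,[-0.2,0.24,0],[0,0,0]],[-1,[-0.2,0.24,0],[0,0,0]],[-1,[-0.2,0.24,0],[0,0,0]],[-1,[-0.2,0.24,0],[0,0,0]],[-1,[-0.2,0.24,0],[0,0,0]],[-1,[-0.2,0.24,0],[0,0,0]],[-1,[-0.2,0.24,0],[0,0,0]]]'; python3 -m crank '[[-0.6,[0,0,0.3],[0,0,0]],[-0.4,[0,0,0.3],[0,0,0]],[-0.4,[0,0,0.3],[0,0,0]],[-0.4,[0,0,0.3],[0,0,0]],[-0.4,[0,0,0],[0,0,0]],[-0.4,[0,0,0],[0,0,0]]]'; python3 - <<'E'
from station import r
from h import *
c=r.capture('wrist');cv2.imwrite('pics/w1.png',c['img'])
s=r.sense();print(s['tcp_pos'],s['ee_rot'],s['time_s'],proj(c,[.432,.159,.028]))
E
```

```text
time_s: 1.15
tcp_pos: [0.432, 0.1607, 0.2227]
ee_rot: [[-0.0, -1.0, 0.0], [-1.0, 0.0, 0.0], [-0.0, -0.0, -1.0]]
wrist_force: [-0.2, 0.2, -0.7]
gripper_width: 1.002
time_s: 1.75
tcp_pos: [0.4334, 0.1602, 0.1031]
ee_rot: [[0.001, -1.0, 0.0], [-1.0, -0.001, -0.001], [0.001, -0.0, -1.0]]
wrist_force: [0.7, -0.3, 0.1]
gripper_width: 0.706
[0.43399729 0.16064304 0.10384793] [[ 5.78621980e-04 -9.99997696e-01  2.06722149e-03]
 [-9.99999339e-01 -5.76566177e-04  9.94933812e-04]
 [-9.93739629e-04 -2.06779582e-03 -9.99997368e-01]] 1.8 [254.6069872  197.03664389]
```

View pics/w1.png

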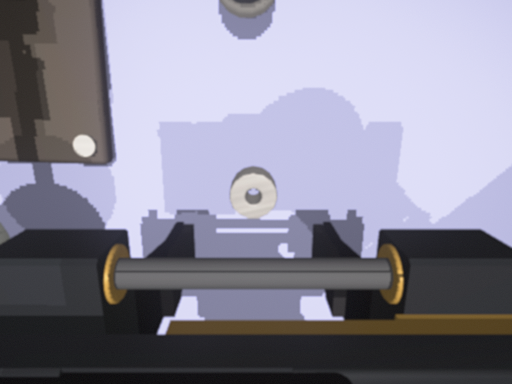

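```bash
python3 - <<'E'
from station import r
from h import *
c=r.capture('wrist')
i=c['img'].astype(int)[160:225,220:290]
m=((i[...,0]-i[...,2]<8)&(i.mean(2)>120)).astype(np.uint8)
k=max(cv2.findContours(m,0,2)[0],key=cv2.contourArea);e=cv2.fitEllipse(k);print(e)
print(plane(c,220+e[0][0],160+e[0][1],.028))
E
```

```text
((34.05425262451172, 32.961181640625), (45.96439743041992, 46.73598098754883), 6.635219097137451)
[0.43315367 0.1567029  0.028     ]
```

```bash
python3 -m crank '[[-0.4,[0.03,0.01,0.25],[0,0,0]],[-0.4,[0,0,0.25],[0,0,0]],[-0.4,[0,0,0.25],[0,0,0]],[-0.4,[0,0,0.15],[0,0,0]],[-0.4,[0,0,0.05],[0,0,0]],[-0.4,[0,0,0],[0,0,0]],[1,[0,0,0],[0,0,0]],[1,[0,0,0],[0,0,0]]]'; python3 -m crank '[[1,[0,0,0],[0,0,0]],[1,[0,0,0],[0,0,0]],[1,[0,0,0],[0,0,0]],[1,[0,0,0],[0,0,0]]]'
```

```text
time_s: 2.65
tcp_pos: [0.4328, 0.1576, 0.0087]
ee_rot: [[0.0, -1.0, 0.002], [-1.0, -0.0, 0.002], [-0.002, -0.002, -1.0]]
wrist_force: [-0.5, 0.2, 0.6]
gripper_width: 0.595
time_s: 3.05
tcp_pos: [0.4325, 0.1574, 0.0081]
ee_rot: [[0.001, -1.0, 0.001], [-1.0, -0.001, 0.001], [-0.001, -0.001, -1.0]]
wrist_force: [-1.9, -0.0, 6.5]
gripper_width: 0.41
```

```bash
python3 -m crank '[[1,[0,0,-0.1],[0,0,0]],[1,[0,0,-0.3],[0,0,0]],[1,[0,0,-0.4],[0,0,0]],[1,[0,0,-0.4],[0,0,0]],[1,[0,0,-0.4],[0,0,0]],[1,[0,0,-0.4],[0,0,0]],[1,[0,0,-0.3],[0,0,0]],[1,[0,0,0],[0,0,0]]]'; python3 -m crank '[[1,[0.2,-0.1,0],[0,0,0]],[1,[0.4,-0.2,0],[0,0,0]],[1,[0.4,-0.2,0],[0,0,0]],[1,[0.4,-0.2,0],[0,0,0]],[1,[0.4,-0.2,0],[0,0,0]],[1,[0.4,-0.2,0],[0,0,0]],[1,[0.4,-0.2,0],[0,0,0]],[1,[0.4,-0.2,0],[0,0,0]]]';python3 -m crank '[[1,[0.22,-0.1,0],[0,0,0]],[1,[0,0,0],[0,0,0]],[1,[0,0,0],[0,0,0]],[1,[0,0,0],[0,0,0]]]'; python3 - <<'E'
from station import r
from h import *
s=r.sense();print(s['tcp_pos'],s['ee_rot'],s['gripper_width'])
for n in('scene','side','wrist'):
    c=r.capture(n);cv2.imwrite(f'pics/{n}2.png',c['img'])
    p=proj(c,s['tcp_pos']);u,v=[int(x) for x in p];print(n,p,c['t'])
    if n!='wrist':crop(c['img'],u-40,v-30,u+60,v+60,8 if n=='x' else 6,f'{n}2c.png');print(u-40,v-30)
E
```

```text
time_s: 3.85
tcp_pos: [0.4336, 0.158, 0.2422]
ee_rot: [[0.0, -1.0, 0.008], [-1.0, -0.0, 0.005], [-0.005, -0.008, -1.0]]
wrist_force: [-1.3, 0.6, -1.1]
gripper_width: 0.405
time_s: 4.65
tcp_pos: [0.5812, -0.1445, 0.2355]
ee_rot: [[-0.001, -1.0, -0.004], [-1.0, 0.001, 0.001], [-0.001, 0.004, -1.0]]
wrist_force: [0.9, 0.9, -1.6]
gripper_width: 0.405
time_s: 5.05
tcp_pos: [0.591, -0.1641, 0.2367]
ee_rot: [[0.001, -1.0, -0.002], [-1.0, -0.001, 0.001], [-0.001, 0.002, -1.0]]
wrist_force: [-0.0, 0.1, -1.6]
gripper_width: 0.412
[ 0.59104563 -0.1640756   0.23665025] [[ 6.11994829e-04 -9.99997427e-01 -2.18436315e-03]
 [-9.99999581e-01 -6.13480406e-04  6.79491157e-04]
 [-6.80829473e-04  2.18394639e-03 -9.99997383e-01]] 0.41160811945087306
scene [199.42921949 152.86887539] [ 0.30271417 -0.21253627  1.73091424]
159 122
side [278.6579298 113.127519 ] [0.47314625 0.2545835  0.92769566]
238 83
wrist [253.39707492 239.92990667] [0.59065624 0.12219053 0.44968739]
```

```bash
python3 -c "
import cv2,numpy as np
a=cv2.imread('pics/scene2c.png');b=cv2.imread('pics/side2c.png');h=min(a.shape[0],b.shape[0])
cv2.imwrite('pics/both2.png',cv2.resize(np.hstack([a[:h],b[:h]]),(800,int(800*h/(a.shape[1]+b.shape[1])))))"
```

```text
(no output)
```

View pics/scene2c.png

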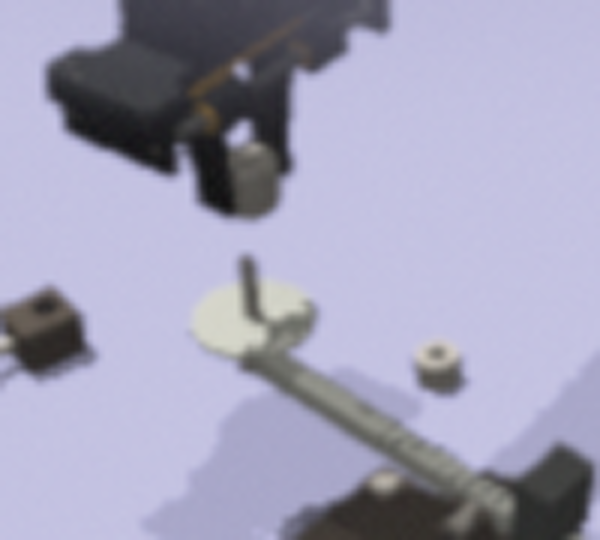

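View pics/side2c.png

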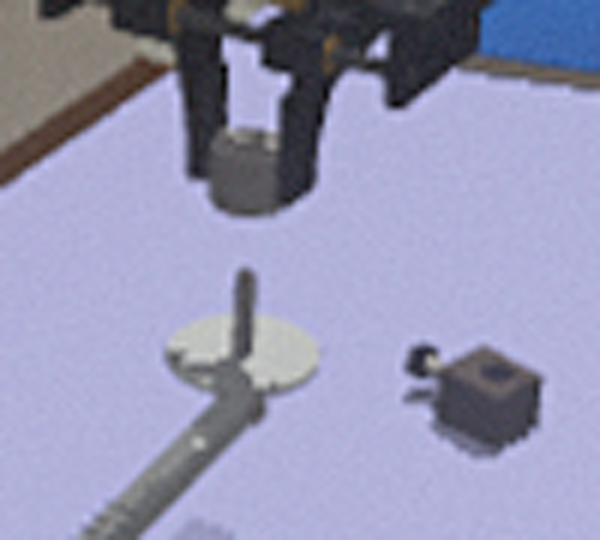

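View pics/wrist2.png

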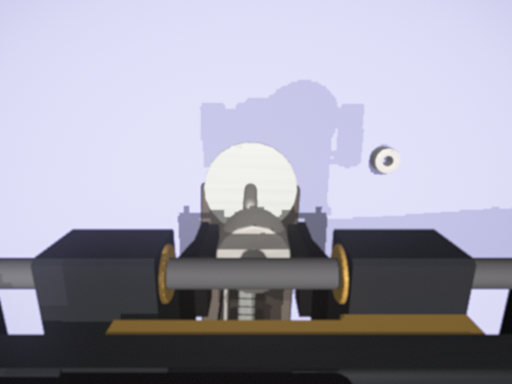

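```bash
python3 - <<'E'
from station import r
from h import *
c=r.capture('wrist');cv2.imwrite('pics/w3.png',c['img'])
crop(c['img'],190,130,320,260,6,'w3c.png')
E
```

```text
(no output)
```

View pics/w3c.png

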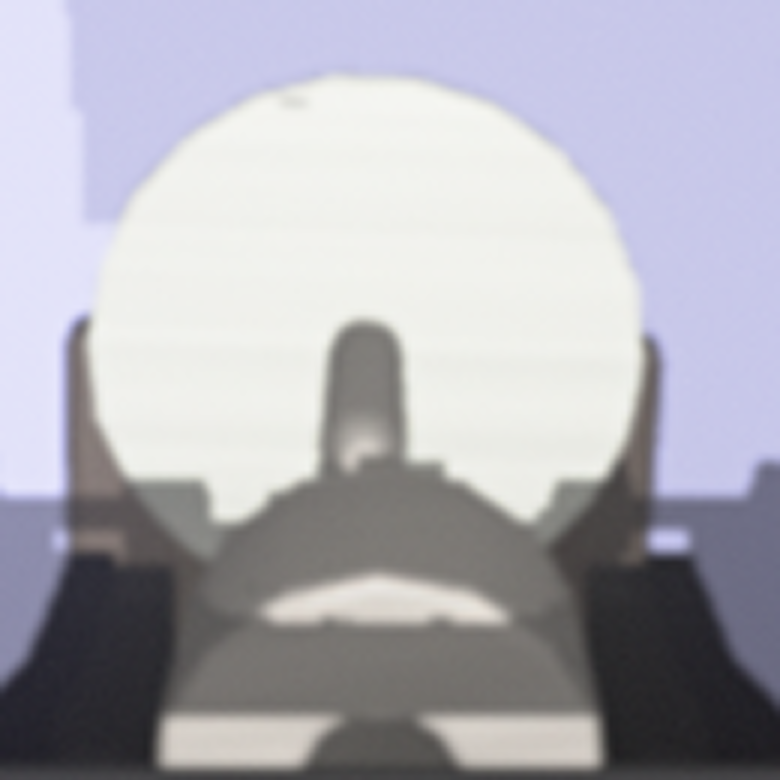

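```bash
python3 - <<'E'
from station import r
from h import *
c=r.capture('wrist')
R=np.array(c['R']);t=np.array(c['t']);print('cam',-R.T@t)
for z in(.132,.136,.14):
    w=[plane(c,190+u/6,130+345/6,z)[0] for u in(91,641)]
    p=plane(c,190+366/6,130+72/6,z);f=plane(c,190+364.5/6,130+320/6,z);print(z,'width',w[0]-w[1],'panc x',sum(w)/2,'pan y',p[1]+.036,'postfoot far edge y',f[1]+.005, f[0])
p=plane(c,190+381/6,130+475/6,.2287);print('ring x',p[0],'y',p[1]+.018)
a=r.capture('side');b=r.capture('scene')
print(tri((a,278.8,128.3),(b,200,165.2)))
# pan discs
for c,n,(u0,v0,u1,v1) in((a,'side',(255,130,300,165)),(b,'scene',(185,160,220,190))):
    i=c['img'][v0:v1,u0:u1].astype(int);m=((i.mean(2)>165)&(i[...,0]-i[...,2]<15)).astype(np.uint8)
    k=max(cv2.findContours(m,0,2)[0],key=cv2.contourArea);h=cv2.convexHull(k);e=cv2.fitEllipse(h);print(n,u0+e[0][0],v0+e[0][1],e[1],e[2],cv2.boundingRect(k))
E
```

```text
cam [ 0.59173983 -0.23758085  0.39992851]
0.132 width 0.07575733730249945 panc x 0.5931714472770386 pan y -0.16547165488428797 postfoot far edge y -0.16245340462708743 0.5933809996469402
0.136 width 0.07462632909018418 panc x 0.5931500741284366 pan y -0.16601074182443484 postfoot far edge y -0.16350036211521649 0.5933564980165343
0.14 width 0.07349532087786892 panc x 0.5931287009798347 pan y -0.16654982876458174 postfoot far edge y -0.16454731960334557 0.5933319963861284
ring x 0.591298172485197 y -0.16040670470908372
(array([ 0.5918573 , -0.16832816,  0.18738964]), [np.float64(0.0017075720129352352), np.float64(0.0017075720129352346)])
side 284.11524772644043 141.37950992584229 (10.972701072692871, 11.922879219055176) 64.65921783447266 (24, 6, 12, 11)
scene 196.64954090118408 175.19596767425537 (11.784553527832031, 12.414600372314453) 158.38760375976562 (6, 9, 12, 13)
```

```bash
python3 - <<'E'
from station import r
from h import *
c=r.capture('wrist')
for z in(.2535,.2567):
    print(z,plane(c,253.5,225.8,z)[1]+.018,plane(c,253.5,249,z)[1]+.006)
    w=[plane(c,190+u/6,250,z)[0] for u in(160,605)];print(w[0]-w[1],sum(w)/2)
print(proj(c,[.5932,-.166,.141]),proj(c,[.5932,-.166,.184]))
E
```

```text
0.2535 -0.16119534795999163 -0.16136464887458848
0.03533792057757301 0.591356523896598
0.2567 -0.16247997502989717 -0.16290779311407208
0.034565738042919514 0.5913673042163266
[251.14628789 188.46196028] [250.80506495 205.49335347]
```

```bash
python3 -m crank '[[1,[0.04,-0.02,0.1],[0,0,0]],[1,[0,0,0.1],[0,0,0]],[1,[0,0,0.1],[0,0,0]],[1,[0,0,0],[0,0,0]],[1,[0,0,0],[0,0,0]],[1,[0,0,0],[0,0,0]]]'; python3 - <<'E'
from station import r
from h import *
s=r.sense();print(s['tcp_pos'],s['ee_rot'][:,2])
ims=[]
for n in('scene','side','wrist'):
    c=r.capture(n);cv2.imwrite(f'pics/{n}4.png',c['img'])
    p=proj(c,s['tcp_pos']);u,v=[int(x) for x in p];print(n,p,u-20,v-20)
    if n!='wrist':crop(c['img'],u-20,v-20,u+20,v+35,10,f'{n}4c.png')
    else:crop(c['img'],190,130,320,260,6,'w4c.png')
cv2.imwrite('pics/both4.png',np.hstack([cv2.imread('pics/scene4c.png'),cv2.imread('pics/side4c.png')]))
E
```

```text
time_s: 6.05
tcp_pos: [0.5943, -0.1691, 0.2079]
ee_rot: [[0.0, -1.0, 0.001], [-1.0, -0.0, -0.0], [0.0, -0.001, -1.0]]
wrist_force: [0.3, -0.4, -1.6]
gripper_width: 0.409
[ 0.59431884 -0.16908112  0.20791209] [ 7.73923277e-04 -3.21111979e-04 -9.99999649e-01]
scene [198.51313123 160.01211532] 178 140
side [278.11878746 121.77047839] 258 101
wrist [252.57077053 240.69911982] 232 220
```

View pics/both4.png

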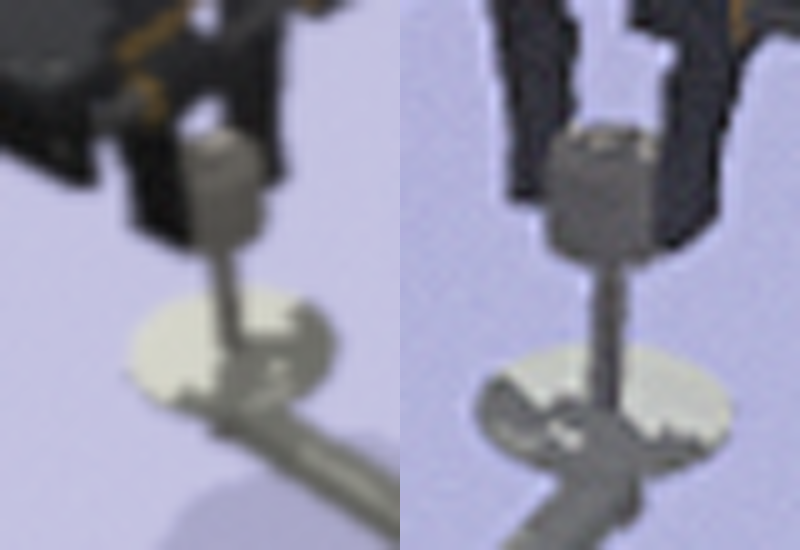

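View pics/w4c.png

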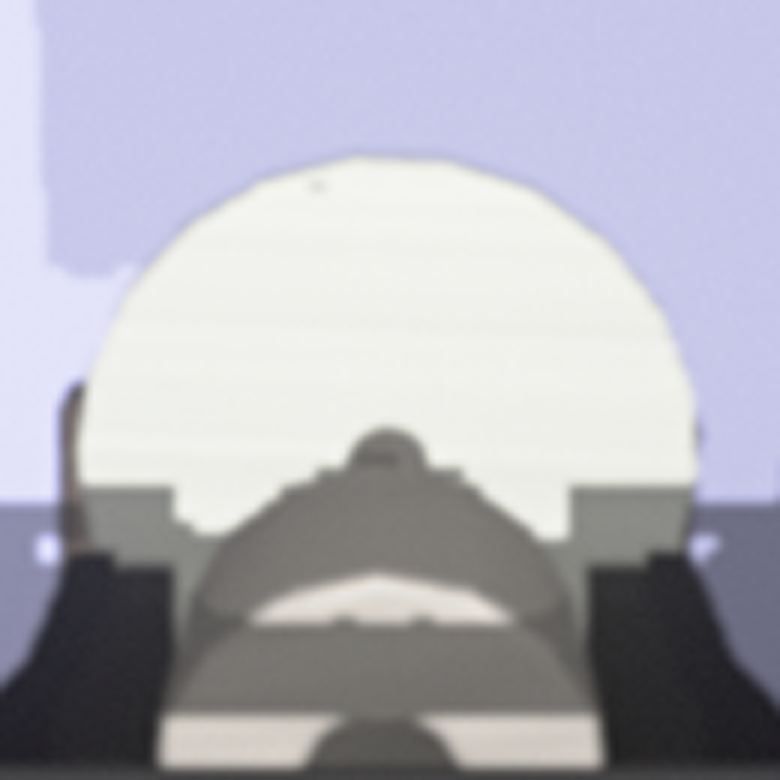

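```bash
python3 - <<'E'
from station import r
from h import *
s=r.sense();T=s['tcp_pos']
def edges(g,lo,hi,th):
    out=[]
    for j in range(lo,hi):
        if (g[j]-th)*(g[j+1]-th)<0: out.append(round(j+(th-g[j])/(g[j+1]-g[j]),2))
    return out
for n in('side','scene'):
    g=0
    for k in range(6): g=g+cv2.cvtColor(r.capture(n)['img'],cv2.COLOR_BGR2GRAY).astype(float)/6
    c=r.capture(n)
    p=proj(c,T);print(n,p)
    for row in range(int(p[1])-2,int(p[1])+16):
        print(row,edges(g[row],int(p[0])-12,int(p[0])+12,140))
    R=np.array(c['R']);
    # predicted ring left/right edges
    d=(R@T+np.array(c['t']))[2]; print('halfwidth px',.018*c['fx']/d, 'post half',.005*c['fx']/d)
    for z in(.2,.186,.145): print(z,proj(c,[T[0],T[1],z]))
E
```

```text
side [278.12833197 121.72806399]
119 [np.float64(267.96), np.float64(289.76)]
120 [np.float64(267.89), np.float64(289.75)]
121 [np.float64(268.51), np.float64(289.74)]
122 [np.float64(271.63), np.float64(289.73)]
123 [np.float64(271.94), np.float64(289.04)]
124 [np.float64(272.09), np.float64(287.94)]
125 [np.float64(272.15), np.float64(286.91)]
126 [np.float64(273.02), np.float64(284.88)]
127 [np.float64(274.91), np.float64(282.91)]
128 [np.float64(276.62), np.float64(280.5)]
129 [np.float64(276.82), np.float64(280.31)]
130 [np.float64(276.63), np.float64(280.32)]
131 [np.float64(276.48), np.float64(280.35)]
132 [np.float64(276.48), np.float64(280.38)]
133 [np.float64(276.47), np.float64(280.1)]
134 [np.float64(276.51), np.float64(279.9)]
135 [np.float64(276.56), np.float64(279.87)]
136 [np.float64(276.63), np.float64(279.8)]
halfwidth px 6.66122193264053 post half 1.8503394257334806
0.2 [278.01773289 124.40290713]
0.186 [277.82875937 128.97323906]
0.145 [277.29056703 141.98944199]
scene [198.54255147 159.96410521]
157 [np.float64(187.79), np.float64(189.7), np.float64(206.52)]
158 
[... 297 characters left out ...]
t64(193.25), np.float64(203.03)]
165 [np.float64(195.47), np.float64(201.62)]
166 [np.float64(198.22), np.float64(201.32)]
167 [np.float64(198.5), np.float64(201.29)]
168 [np.float64(198.73), np.float64(201.28)]
169 [np.float64(198.91), np.float64(201.41)]
170 [np.float64(199.15), np.float64(201.55)]
171 [np.float64(199.23), np.float64(201.59), np.float64(207.01), np.float64(209.47)]
172 [np.float64(199.33), np.float64(201.62), np.float64(207.21)]
173 [np.float64(199.4), np.float64(202.58), np.float64(206.46)]
174 [np.float64(199.61)]
halfwidth px 5.433141271557038 post half 1.5092059087658438
0.2 [198.79241403 161.9492474 ]
0.186 [199.21950124 165.34242808]
0.145 [200.43696514 175.0151014 ]
```

```bash
python3 -m crank '[[1,[-0.006,0.006,0.05],[0,0,0]],[1,[0,0,0.05],[0,0,0]],[1,[0,0,0.04],[0,0,0]],[1,[0,0,0.04],[0,0,0]],[1,[0,0,0.04],[0,0,0]],[1,[0,0,0],[0,0,0]],[1,[0,0,0],[0,0,0]]]'; cat > look.py <<'E'
import sys
from station import r
from h import *
k=sys.argv[1]
s=r.sense();print(s['tcp_pos'],s['wrist_force'],s['time_s'])
T=s['tcp_pos']; out=[]
for n in('scene','side'):
    c=r.capture(n);u,v=[int(x) for x in proj(c,T)];print(n,u-20,v-25)
    out.append(cv2.resize(c['img'][v-25:v+35,u-20:u+20],None,fx=9.5,fy=9.5,interpolation=2))
cv2.imwrite(f'pics/b{k}.png',np.hstack(out))
c=r.capture('wrist');cv2.imwrite(f'pics/w{k}.png',c['img'])
E
python3 look.py 5
```

```text
time_s: 7.6
tcp_pos: [0.5934, -0.1684, 0.1855]
ee_rot: [[0.0, -1.0, -0.0], [-1.0, -0.0, -0.0], [0.0, 0.0, -1.0]]
wrist_force: [0.2, -0.3, -1.1]
gripper_width: 0.408
[ 0.59341797 -0.16844272  0.18548065] [ 0.22853014 -0.25325929 -1.13567884] 7.6
scene 179 140
side 257 104
```

View pics/b5.png

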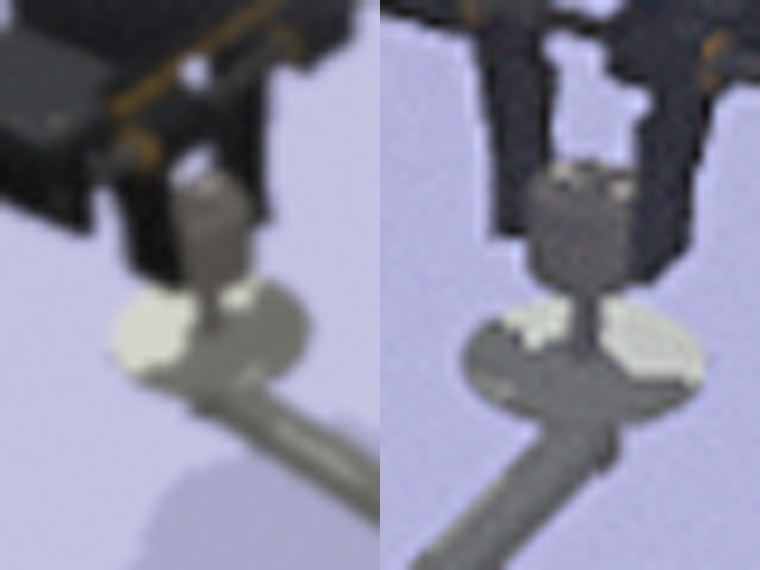

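View pics/w5.png

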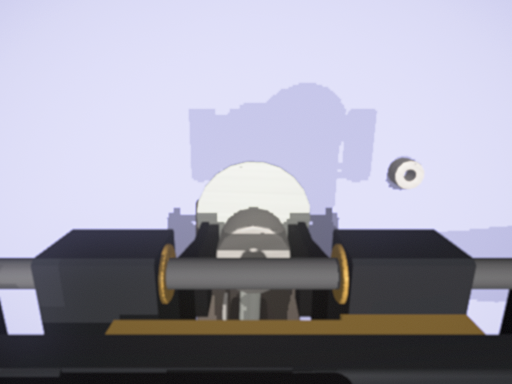

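```bash
python3 -m crank '[[1,[0,0,0.04],[0,0,0]],[1,[0,0,0.04],[0,0,0]],[1,[0,0,0.04],[0,0,0]],[1,[0,0,0.04],[0,0,0]],[1,[0,0,0.04],[0,0,0]],[1,[0,0,0],[0,0,0]],[1,[0,0,0],[0,0,0]]]'; python3 look.py 6
```

```text
time_s: 8.45
tcp_pos: [0.5934, -0.1684, 0.1654]
ee_rot: [[0.0, -1.0, -0.0], [-1.0, -0.0, -0.0], [0.0, 0.0, -1.0]]
wrist_force: [1.1, -0.3, -1.5]
gripper_width: 0.402
[ 0.59339247 -0.16840749  0.16542047] [ 1.12145206 -0.25902607 -1.47581634] 8.45
scene 180 145
side 257 110
```

View pics/b6.png

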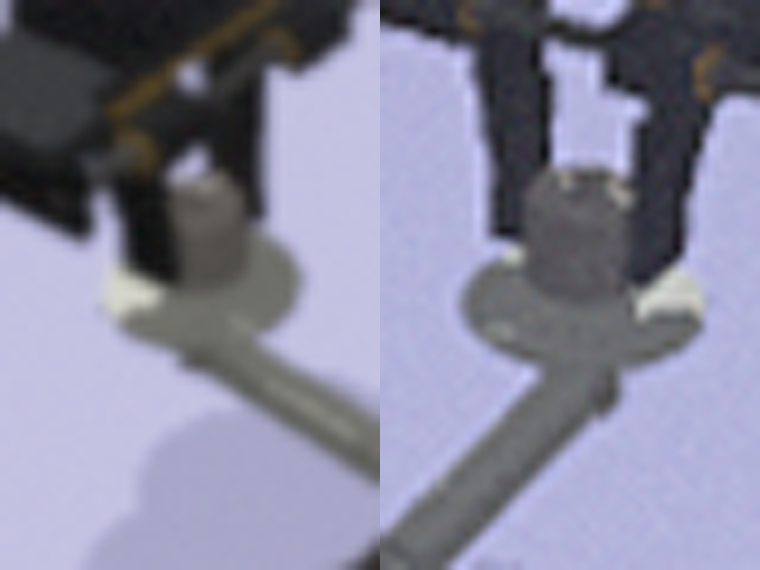

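View pics/w6.png

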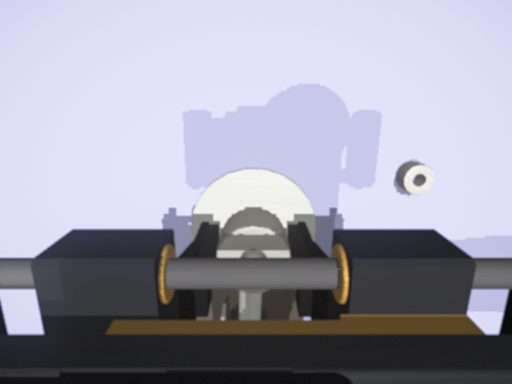

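```bash
python3 -m crank '[[1,[0,0,0.03],[0,0,0]],[1,[0,0,0.03],[0,0,0]],[1,[0,0,0.02],[0,0,0]],[1,[0,0,0.02],[0,0,0]],[1,[0,0,0.02],[0,0,0]],[1,[0,0,0],[0,0,0]],[1,[0,0,0],[0,0,0]]]'; python3 look.py 7
```

```text
time_s: 9.3
tcp_pos: [0.5932, -0.1687, 0.1538]
ee_rot: [[-0.0, -1.0, -0.0], [-1.0, 0.0, -0.0], [0.0, 0.0, -1.0]]
wrist_force: [-0.9, -0.8, 1.1]
gripper_width: 0.409
[ 0.59322131 -0.16868916  0.15378258] [-0.88239748 -0.78120704  1.10573006] 9.3
scene 180 147
side 257 114
```

View pics/b7.png

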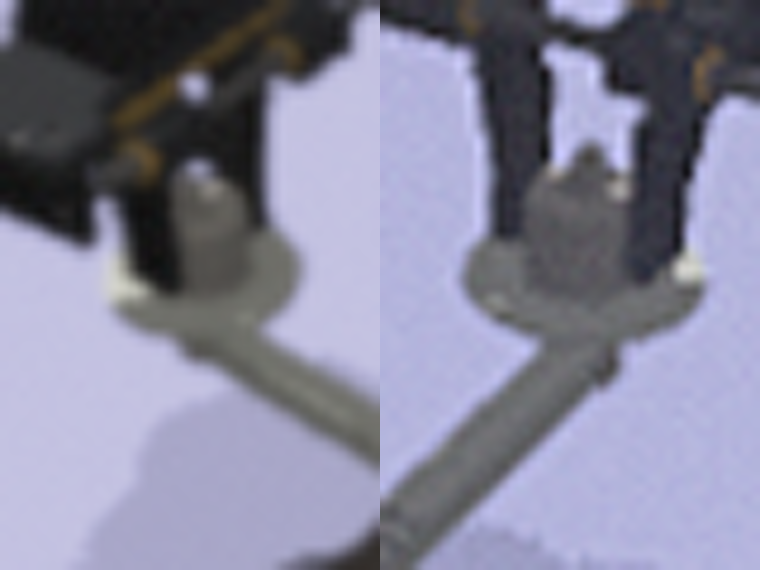

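```bash
python3 -m crank '[[0.1,[0,0,0],[0,0,0]],[0.05,[0,0,0],[0,0,0]],[0,[0,0,0],[0,0,0]],[-0.1,[0,0,0],[0,0,0]],[-0.2,[0,0,0],[0,0,0]],[-0.2,[0,0,-0.03],[0,0,0]],[-0.2,[0,0,0],[0,0,0]]]'; python3 look.py 8
```

```text
time_s: 10.15
tcp_pos: [0.5938, -0.1684, 0.1571]
ee_rot: [[0.0, -1.0, 0.001], [-1.0, -0.0, -0.0], [0.0, -0.001, -1.0]]
wrist_force: [-0.1, -0.2, -0.1]
gripper_width: 0.598
[ 0.59377203 -0.1684275   0.15708862] [-0.05721841 -0.20593801 -0.11296624] 10.15
scene 180 147
side 257 113
```

View pics/b8.png

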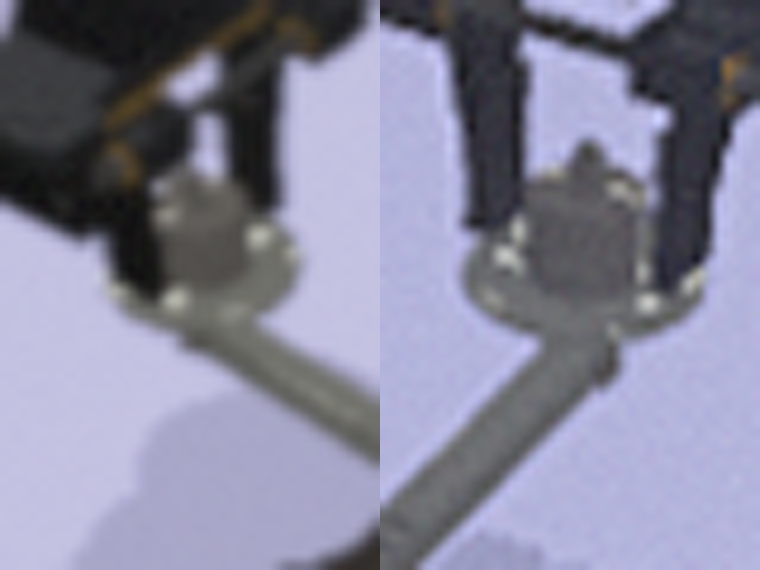

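View pics/w8.png

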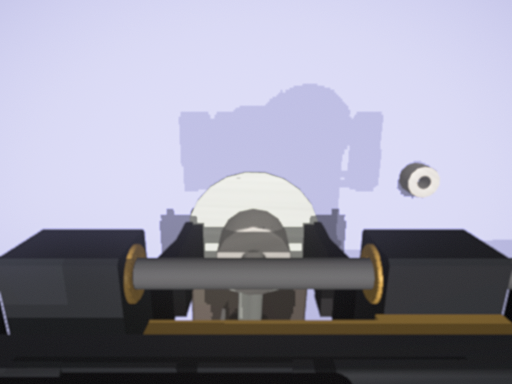

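```bash
python3 -m crank '[[-0.2,[0,0,-0.1],[0,0,0]],[-0.2,[0,0,-0.2],[0,0,0]],[-0.2,[0,0,-0.3],[0,0,0]],[-0.2,[0,0,-0.3],[0,0,0]],[0.5,[-0.3,0,0],[0,0,0]],[1,[-0.4,0,0],[0,0,0]],[1,[-0.4,0,0],[0,0,0]],[1,[0,0,0],[0,0,0]]]'; python3 - <<'E'
from station import r
from h import *
s=r.sense();print(s['tcp_pos'])
for n in('scene','side'):
    c=r.capture(n);cv2.imwrite(f'pics/{n}9.png',c['img'])
    if n=='side':crop(c['img'],170,110,310,240,6,'s9.png')
    else: crop(c['img'],180,150,310,250,6,'c9.png')
cv2.imwrite('pics/w9.png',r.capture('wrist')['img'])
E
```

```text
time_s: 11.1
tcp_pos: [0.5936, -0.0547, 0.2477]
ee_rot: [[0.005, -1.0, 0.002], [-1.0, -0.005, 0.001], [-0.001, -0.002, -1.0]]
wrist_force: [-0.3, 0.1, -0.2]
gripper_width: 0.322
[ 0.59360268 -0.05473332  0.24765652]
```

View pics/s9.png

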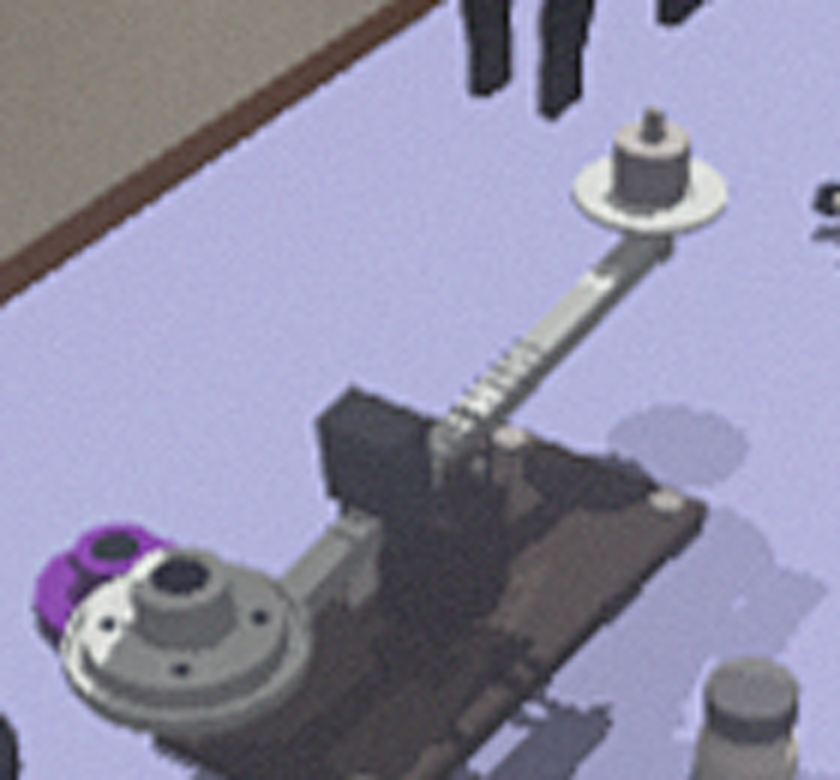

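View pics/c9.png

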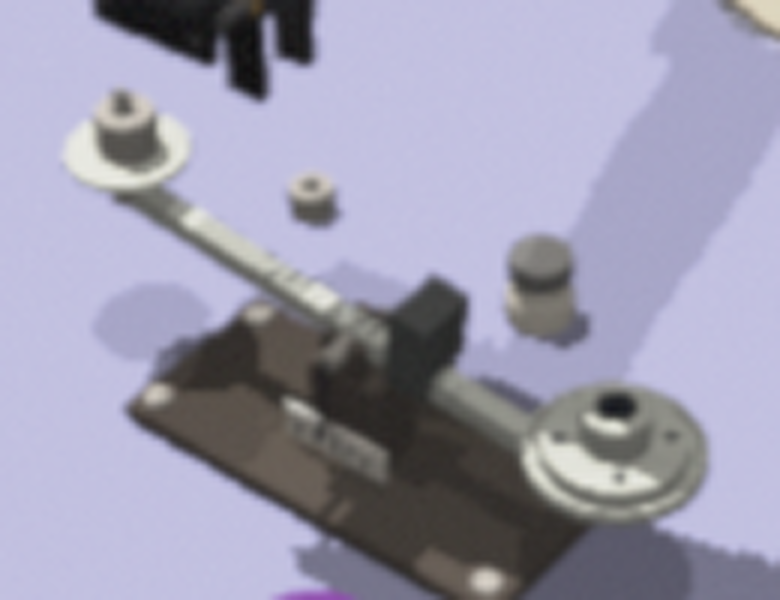

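View pics/w9.png

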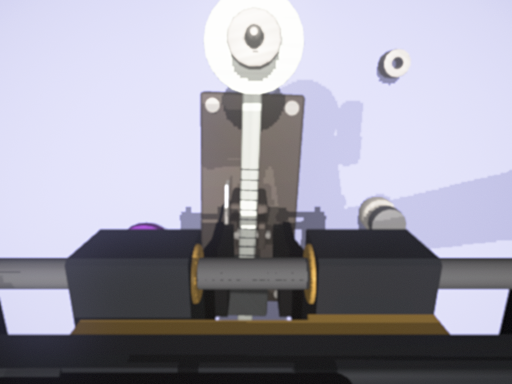

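```bash
python3 -m crank '[[1,[-0.3,-0.01,0],[0,0,0]],[1,[-0.4,-0.01,0],[0,0,0]],[1,[-0.4,-0.01,0],[0,0,0]],[1,[-0.37,0,0],[0,0,0]],[1,[0,0,0],[0,0,0]],[1,[0,0,0],[0,0,0]]]'; python3 - <<'E'
from station import r
from h import *
s=r.sense();print(s['tcp_pos'])
a=r.capture('side');b=r.capture('scene');w=r.capture('wrist')
cv2.imwrite('pics/w10.png',w['img'])
crop(a['img'],180,110,310,230,6,'s10.png')
print(tri((a,233.3,180.8),(b,251.5,201.2)), proj(w,[.598,.06,.148]))
E
```

```text
time_s: 11.85
tcp_pos: [0.5965, 0.0881, 0.2465]
ee_rot: [[0.0, -1.0, -0.0], [-1.0, -0.0, -0.0], [0.0, 0.0, -1.0]]
wrist_force: [0.5, 0.3, 0.8]
gripper_width: 0.001
[0.59653184 0.08814116 0.24653995]
(array([0.5964506 , 0.0468855 , 0.13928851]), [np.float64(0.0019723576226929806), np.float64(0.001972357622693024)]) [250.70193792 156.50442546]
```

View pics/w10.png

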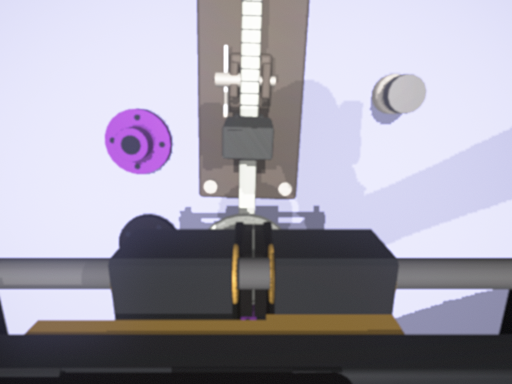

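View pics/s10.png

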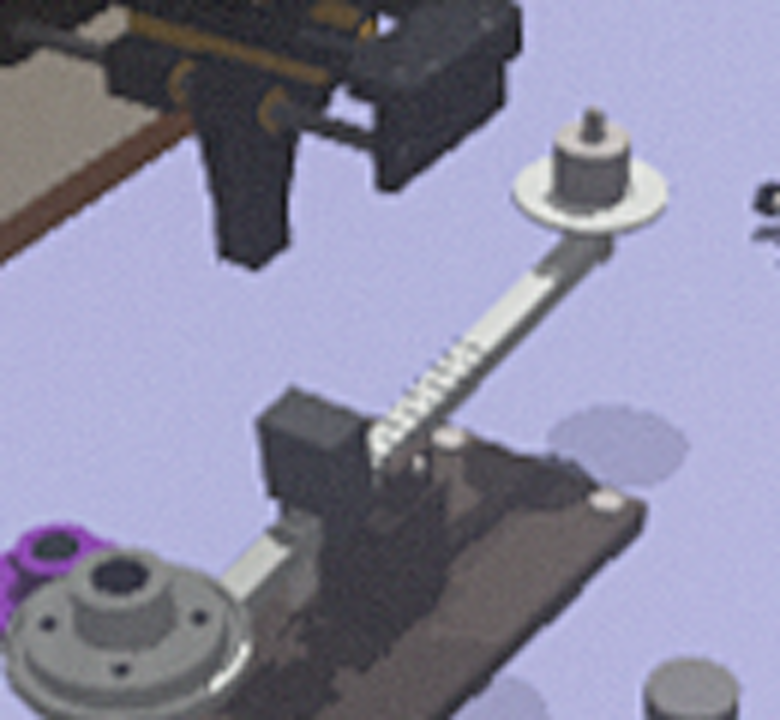

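```bash
python3 - <<'E'
from station import r
from h import *
w=r.capture('wrist')
for v in(129,158):
  for z in (.146,.151): print(v,z,plane(w,247,v,z))
crop(w['img'],200,100,300,240,5,'w10c.png')
E
```

```text
129 0.146 [0.60080867 0.03875198 0.146     ]
129 0.151 [0.60072227 0.03827134 0.151     ]
158 0.146 [0.60093797 0.06143742 0.146     ]
158 0.151 [0.60084911 0.06052509 0.151     ]
```

View pics/w10c.png

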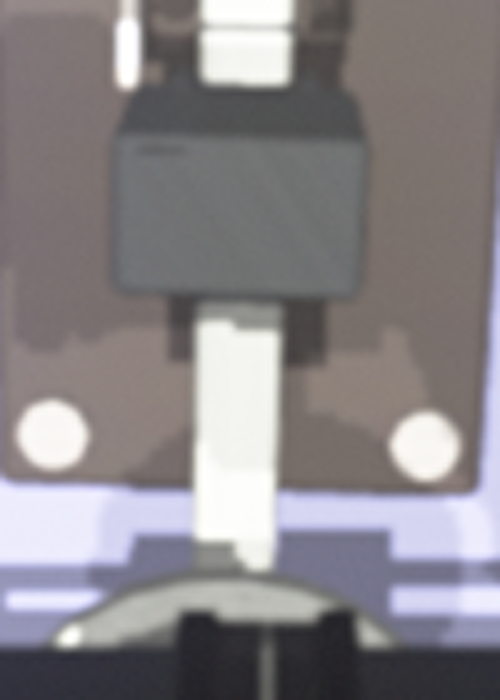

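```bash
python3 -m crank '[[1,[0,-0.03,0.3],[0,0,0]],[1,[0,0,0.4],[0,0,0]],[1,[0,0,0.3],[0,0,0]],[1,[0,0,0.2],[0,0,0]],[1,[0,0,0],[0,0,0]],[1,[0.05,0,0],[0,0,0]],[1,[0.05,0,0],[0,0,0]]]'; python3 -m crank '[[1,[0.03,0,0],[0,0,0]],[1,[0.03,0,0],[0,0,0]],[1,[0.03,0,0],[0,0,0]],[1,[0.03,0,0],[0,0,0]],[1,[0.03,0,0],[0,0,0]],[1,[0.03,0,0],[0,0,0]],[1,[0.03,0,0],[0,0,0]],[1,[0.03,0,0],[0,0,0]]]'; python3 - <<'E'
from station import r
from h import *
a=r.capture('side');w=r.capture('wrist')
crop(a['img'],180,110,310,230,6,'s11.png')
crop(w['img'],180,80,320,260,4,'w11.png')
E
```

```text
time_s: 12.75
tcp_pos: [0.6006, 0.0782, 0.1284]
ee_rot: [[-0.0, -1.0, 0.003], [-1.0, 0.0, 0.001], [-0.001, -0.003, -1.0]]
wrist_force: [-0.2, 0.6, 0.2]
gripper_width: 0.003
time_s: 13.55
tcp_pos: [0.5993, 0.0544, 0.1265]
ee_rot: [[0.0, -1.0, -0.0], [-1.0, -0.0, -0.0], [0.0, 0.0, -1.0]]
wrist_force: [-0.1, 2.2, 0.7]
gripper_width: 0.004
```

View pics/s11.png

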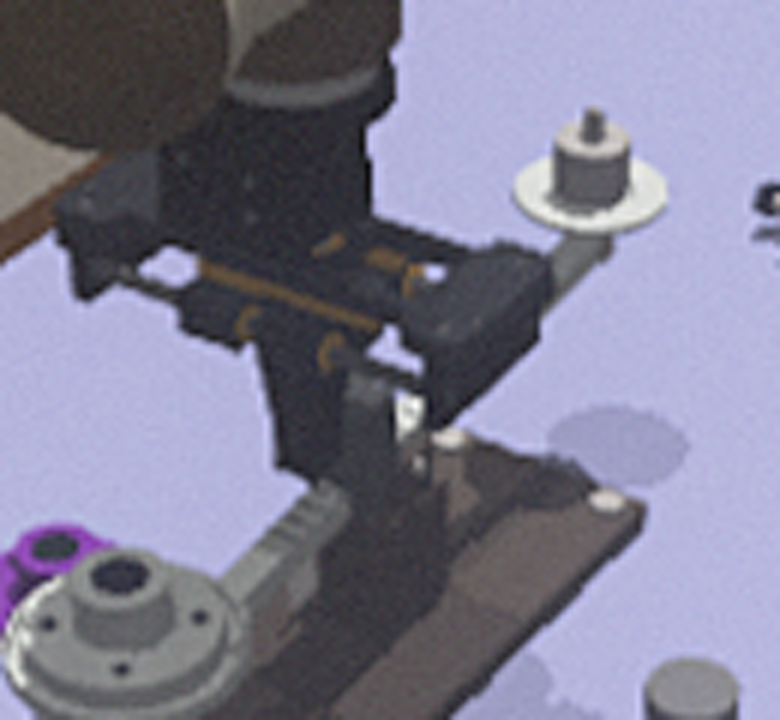

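View pics/w11.png

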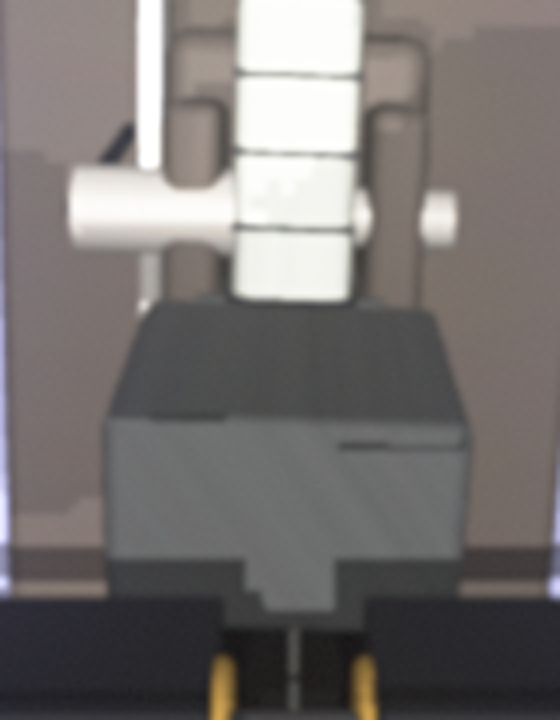

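```bash
cat > pan.py <<'E'
from station import r
from h import *
def pan():
    o=[]
    for n,(u0,v0,u1,v1) in (('side',(255,120,300,185)),('scene',(180,160,222,205))):
        c=r.capture(n);i=c['img'][v0:v1,u0:u1].astype(int)
        m=((i[...,0]-i[...,2]<12)&(i.mean(2)>60)).astype(np.uint8)   # not bluish bench
        br=((i[...,0]-i[...,2]<12)&(i.mean(2)>165)).astype(np.uint8)
        ys,xs=np.nonzero(br); o.append((n,'bright',len(ys),v0+ys.min(),v0+ys.max(),u0+xs.min(),u0+xs.max(),round(v0+ys.mean(),1)))
        crop(c['img'],u0-60,v0-20,u1+20,v1+30,6,f'pan_{n}.png')
    print(*o,sep='\n')
if __name__=='__main__': pan()
E
python3 pan.py
python3 -m crank '[[1,[0.03,0,0],[0,0,0]],[1,[0.03,0,0],[0,0,0]],[1,[0.03,0,0],[0,0,0]],[1,[0.03,0,0],[0,0,0]],[1,[0.03,0,0],[0,0,0]],[1,[-0.02,0,0],[0,0,0]],[1,[-0.02,0,0],[0,0,0]],[1,[0,0,0],[0,0,0]]]'
python3 pan.py
```

```text
('side', 'bright', 177, np.int64(130), np.int64(183), np.int64(255), np.int64(290), np.float64(141.6))
('scene', 'bright', 205, np.int64(165), np.int64(202), np.int64(191), np.int64(221), np.float64(177.8))
time_s: 14.55
tcp_pos: [0.5993, 0.0437, 0.1264]
ee_rot: [[0.0, -1.0, -0.0], [-1.0, -0.0, -0.0], [0.0, 0.0, -1.0]]
wrist_force: [0.2, -0.2, 0.0]
gripper_width: 0.008
('side', 'bright', 178, np.int64(130), np.int64(183), np.int64(255), np.int64(290), np.float64(141.6))
('scene', 'bright', 202, np.int64(165), np.int64(202), np.int64(191), np.int64(221), np.float64(177.5))
```

View pics/pan_side.png

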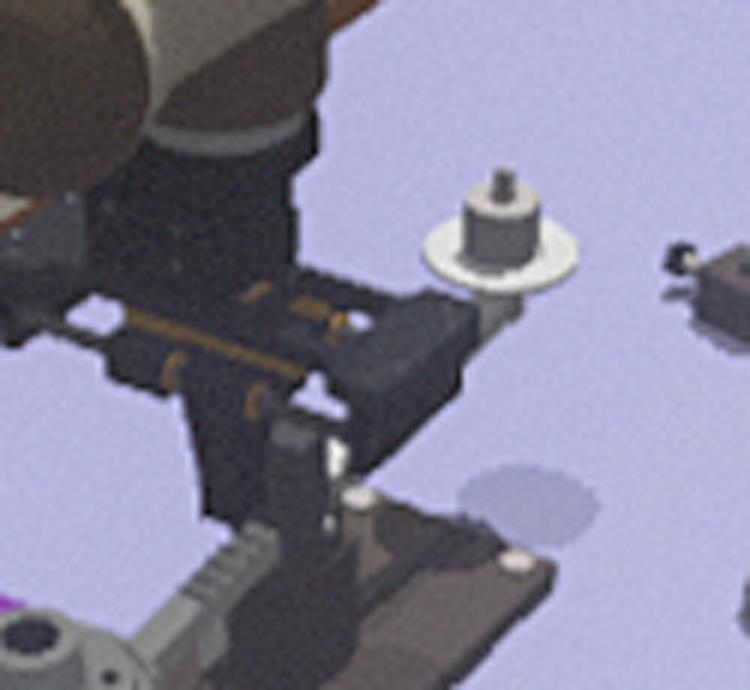

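```bash

python3 -m crank '[[1,[0.03,0,0],[0,0,0]],[1,[0.03,0,0],[0,0,0]],[1,[0.03,0,0],[0,0,0]],[1,[0.03,0,0],[0,0,0]],[1,[0.03,0,0],[0,0,0]],[1,[0.03,0,0],[0,0,0]],[1,[0.03,0,0],[0,0,0]],[1,[0.03,0,0],[0,0,0]]]'
python3 -m crank '[[1,[-0.04,0,0],[0,0,0]],[1,[0,0,0],[0,0,0]],[1,[0,0,0],[0,0,0]],[1,[0,0,0],[0,0,0]]]'
python3 pan.py
```

```text
time_s: 15.45
tcp_pos: [0.5994, 0.0193, 0.1266]
ee_rot: [[-0.0, -1.0, 0.0], [-1.0, 0.0, -0.0], [0.0, -0.0, -1.0]]
wrist_force: [-0.9, 0.9, 0.7]
gripper_width: 0.006
time_s: 15.85
tcp_pos: [0.5993, 0.0237, 0.1264]
ee_rot: [[0.0, -1.0, -0.0], [-1.0, -0.0, -0.0], [0.0, 0.0, -1.0]]
wrist_force: [0.6, -0.4, 0.2]
gripper_width: 0.007
('side', 'bright', 156, np.int64(132), np.int64(183), np.int64(255), np.int64(290), np.float64(143.8))
('scene', 'bright', 183, np.int64(166), np.int64(202), np.int64(191), np.int64(221), np.float64(176.5))
```

View pics/pan_side.png

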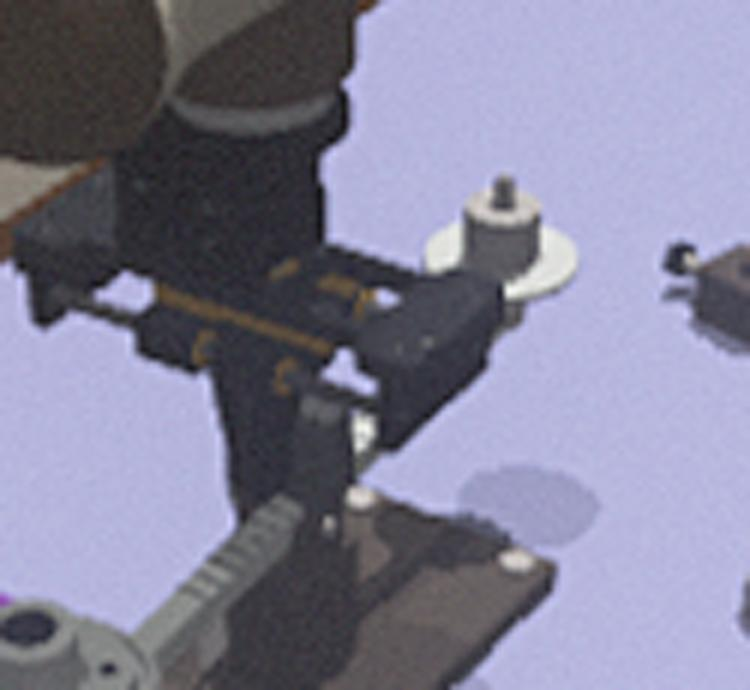

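```bash

python3 -m crank '[[1,[0.03,0,0],[0,0,0]],[1,[0.03,0,0],[0,0,0]],[1,[0.03,0,0],[0,0,0]],[1,[0.03,0,0],[0,0,0]],[1,[0.03,0,0],[0,0,0]],[1,[-0.05,0,0],[0,0,0]],[1,[0,0,0],[0,0,0]],[1,[0,0,0],[0,0,0]]]'
python3 -m crank '[[1,[0,0,0],[0,0,0]],[1,[0,0,0],[0,0,0]],[1,[0,0,0],[0,0,0]],[1,[0,0,0],[0,0,0]],[1,[0,0,0],[0,0,0]],[1,[0,0,0],[0,0,0]],[1,[0,0,0],[0,0,0]],[1,[0,0,0],[0,0,0]]]'
python3 pan.py;python3 -m crank '[[1,[0,0,0],[0,0,0]],[1,[0,0,0],[0,0,0]],[1,[0,0,0],[0,0,0]],[1,[0,0,0],[0,0,0]]]'
python3 pan.py
```

```text
time_s: 16.75
tcp_pos: [0.5993, 0.0137, 0.1264]
ee_rot: [[0.0, -1.0, -0.0], [-1.0, -0.0, -0.0], [0.0, 0.0, -1.0]]
wrist_force: [0.3, -0.4, 0.3]
gripper_width: 0.009
time_s: 17.55
tcp_pos: [0.5994, 0.0136, 0.1266]
ee_rot: [[-0.0, -1.0, -0.0], [-1.0, 0.0, -0.0], [0.0, 0.0, -1.0]]
wrist_force: [0.5, -0.4, -0.6]
gripper_width: 0.003
('side', 'bright', 150, np.int64(132), np.int64(183), np.int64(255), np.int64(290), np.float64(146.0))
('scene', 'bright', 169, np.int64(166), np.int64(202), np.int64(191), np.int64(221), np.float64(176.5))
time_s: 18.05
tcp_pos: [0.5994, 0.0136, 0.1266]
ee_rot: [[0.0, -1.0, 0.0], [-1.0, -0.0, -0.0], [0.0, -0.0, -1.0]]
wrist_force: [-0.0, 0.1, -0.2]
gripper_width: 0.013
('side', 'bright', 150, np.int64(132), np.int64(183), np.int64(255), np.int64(290), np.float64(145.6))
('scene', 'bright', 170, np.int64(166), np.int64(202), np.int64(191), np.int64(221), np.float64(176.6))
```

View pics/pan_side.png

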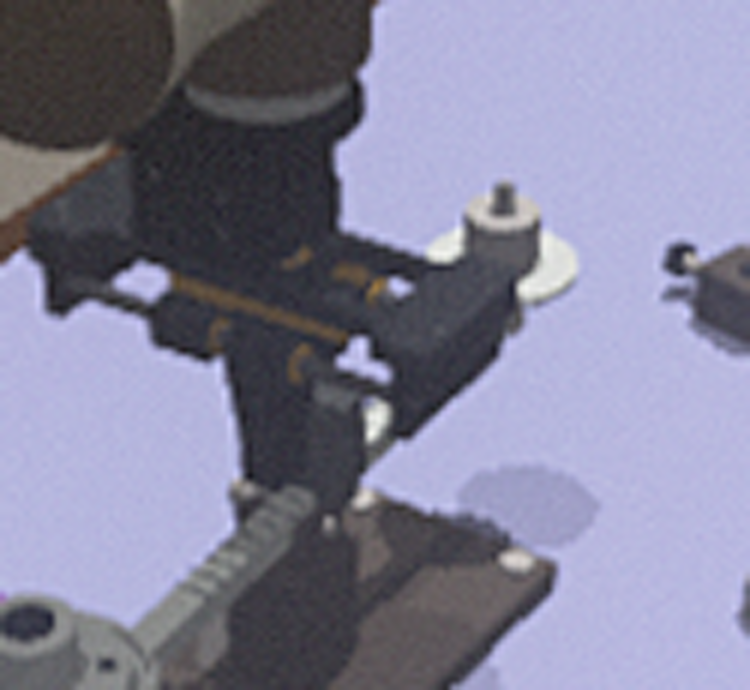

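```bash

python3 -m crank '[[1,[0.03,0,0],[0,0,0]],[1,[0.03,0,0],[0,0,0]],[1,[0.03,0,0],[0,0,0]],[1,[0.03,0,0],[0,0,0]],[1,[0.03,0,0],[0,0,0]],[1,[0.02,0,0],[0,0,0]],[1,[0,0,0],[0,0,0]],[1,[-0.2,0,0],[0,0,0]]]'
python3 -m crank '[[1,[-0.2,0,-0.2],[0,0,0]],[1,[0,0,-0.4],[0,0,0]],[1,[0,0,-0.4],[0,0,0]],[1,[0,0,0],[0,0,0]],[1,[0,0,0],[0,0,0]],[1,[0,0,0],[0,0,0]],[1,[0,0,0],[0,0,0]],[1,[0,0,0],[0,0,0]]]'
python3 -m crank '[[1,[0,0,0],[0,0,0]],[1,[0,0,0],[0,0,0]],[1,[0,0,0],[0,0,0]],[1,[0,0,0],[0,0,0]],[1,[0,0,0],[0,0,0]],[1,[0,0,0],[0,0,0]]]'
python3 - <<'E'
from station import r
from h import *
a=r.capture('side');b=r.capture('scene');w=r.capture('wrist')
crop(a['img'],170,110,310,240,6,'s12.png')
crop(b['img'],180,150,310,250,6,'c12.png')
cv2.imwrite('pics/w12.png',w['img'])
E
```

```text
time_s: 18.95
tcp_pos: [0.5994, 0.0151, 0.1266]
ee_rot: [[-0.003, -1.0, -0.0], [-1.0, 0.003, -0.001], [0.001, 0.0, -1.0]]
wrist_force: [-0.1, -0.2, -0.0]
gripper_width: 0.009
time_s: 19.75
tcp_pos: [0.5989, 0.0364, 0.2253]
ee_rot: [[-0.0, -1.0, -0.002], [-1.0, 0.0, -0.001], [0.001, 0.002, -1.0]]
wrist_force: [-0.5, 0.3, -0.9]
gripper_width: 0.005
time_s: 20.35
tcp_pos: [0.5994, 0.0366, 0.2266]
ee_rot: [[-0.0, -1.0, 0.0], [-1.0, 0.0, 0.0], [-0.0, -0.0, -1.0]]
wrist_force: [0.2, -0.3, -0.4]
gripper_width: 0.004
```

View pics/s12.png

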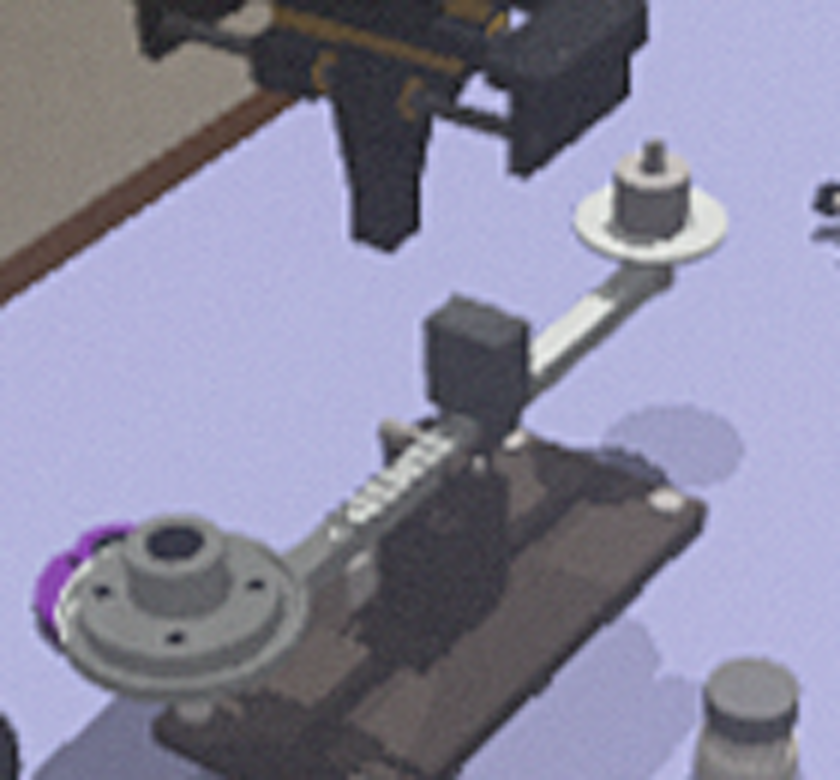

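View pics/c12.png

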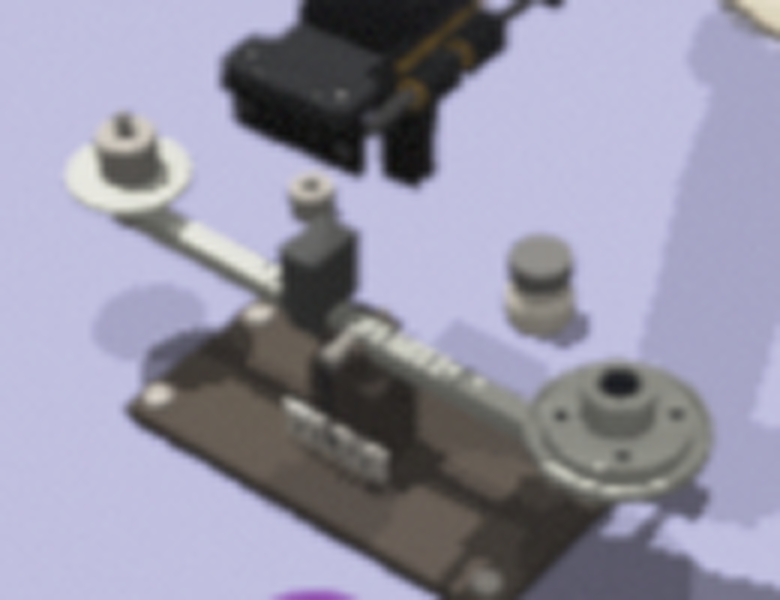

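View pics/w12.png

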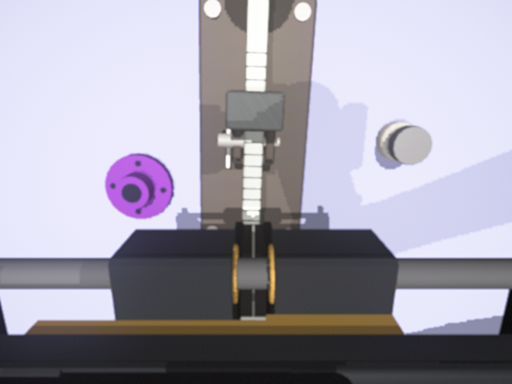

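```bash
cat > tilt.py <<'E'
from station import r
from h import *
def sub(I,T,x,y,rad=14):
    g=lambda a:cv2.cvtColor(a,cv2.COLOR_BGR2GRAY)
    k=4
    I=cv2.resize(g(I)[y-rad-4:y+rad+26,x-rad-6:x+rad+6],None,fx=k,fy=k,interpolation=2);T=cv2.resize(g(T)[y-rad+4:y+rad-4,x-rad+2:x+rad-2],None,fx=k,fy=k,interpolation=2)
    m=cv2.matchTemplate(I,T,cv2.TM_CCOEFF_NORMED);_,v,_,p=cv2.minMaxLoc(m)
    return p[0]/k-8,p[1]/k-8,round(float(v),3)
def shift(T,I,box,dmin,dmax):
    x0,y0,x1,y1=box;k=8
    up=lambda a:cv2.resize(cv2.cvtColor(a,cv2.COLOR_BGR2GRAY),None,fx=k,fy=k,interpolation=2)
    t=up(T[y0:y1,x0:x1]);s=up(I[y0+dmin:y1+dmax,x0-3:x1+3])
    _,v,_,p=cv2.minMaxLoc(cv2.matchTemplate(s,t,cv2.TM_CCOEFF_NORMED))
    return p[0]/k-3,p[1]/k+dmin,round(float(v),3)
for n,P,F in(('side',(264,124,292,151),(180,195,222,232)),('scene',(189,162,213,183),(266,212,300,238))):
    T=cv2.imread(f'pics/{n}9.png');c=r.capture(n);I=c['img']
    for nm,b,X,sg in(('pan',P,[.593,-.167,.155],-1),('flange',F,[.600,.172,.12],1)):
        lo,hi=(-2,16) if sg<0 else (-16,3)
        s=shift(T,I,b,lo,hi); X=np.array(X); d=proj(c,X+[0,0,sg*.0204])-proj(c,X)
        print(n,nm,s,'full stop->level px',d.round(2),'tilt',round(-.12+.12*s[1]/d[1],4))
E
python3 tilt.py
```

```text
side pan (0.125, 5.25, 0.943) full stop->level px [-0.26  6.35] tilt -0.0208
side flange (-1.0, -5.25, 0.687) full stop->level px [-0.64 -6.9 ] tilt -0.0286
scene pan (0.25, 3.75, 0.988) full stop->level px [0.59 4.72] tilt -0.0246
scene flange (0.625, -3.625, 0.695) full stop->level px [ 0.26 -4.8 ] tilt -0.0294
```

```bash

python3 -m crank '[[1,[0.2,0,0],[0,0,0]],[1,[0,0,0.3],[0,0,0]],[1,[0,0,0.4],[0,0,0]],[1,[0,0,0.2],[0,0,0]],[1,[0,0,0.1],[0,0,0]],[1,[0,0,0],[0,0,0]],[1,[0,0,0],[0,0,0]]]'
```

```text
time_s: 21.3
tcp_pos: [0.6004, 0.0168, 0.1278]
ee_rot: [[0.001, -1.0, 0.002], [-1.0, -0.001, 0.0], [-0.0, -0.002, -1.0]]
wrist_force: [0.0, -0.6, 0.4]
gripper_width: 0.002
```

```bash

python3 -m crank '[[1,[0.05,0,0],[0,0,0]],[1,[0.05,0,0],[0,0,0]],[1,[0.03,0,0],[0,0,0]],[1,[0.03,0,0],[0,0,0]],[1,[0.02,0,0],[0,0,0]],[1,[0.02,0,0],[0,0,0]],[1,[0.02,0,0],[0,0,0]],[1,[0.02,0,0],[0,0,0]]]'
python3 -m crank '[[1,[0,0,0],[0,0,0]],[1,[-0.2,0,0],[0,0,0]],[1,[-0.2,0,-0.2],[0,0,0]],[1,[0,0,-0.4],[0,0,0]],[1,[0,0,-0.4],[0,0,0]],[1,[0,0,0],[0,0,0]],[1,[0,0,0],[0,0,0]],[1,[0,0,0],[0,0,0]]]'
python3 -m crank '[[1,[0,0,0],[0,0,0]],[1,[0,0,0],[0,0,0]],[1,[0,0,0],[0,0,0]],[1,[0,0,0],[0,0,0]],[1,[0,0,0],[0,0,0]],[1,[0,0,0],[0,0,0]],[1,[0,0,0],[0,0,0]],[1,[0,0,0],[0,0,0]]]'
python3 tilt.py;python3 -m crank '[[1,[0,0,0],[0,0,0]],[1,[0,0,0],[0,0,0]],[1,[0,0,0],[0,0,0]],[1,[0,0,0],[0,0,0]],[1,[0,0,0],[0,0,0]]]'; python3 tilt.py
```

```text
time_s: 22.1
tcp_pos: [0.5993, -0.0073, 0.1263]
ee_rot: [[0.0, -1.0, -0.0], [-1.0, -0.0, 0.0], [-0.0, 0.0, -1.0]]
wrist_force: [-0.3, 1.3, -0.8]
gripper_width: 0.01
time_s: 22.9
tcp_pos: [0.5986, 0.0325, 0.2254]
ee_rot: [[-0.0, -1.0, -0.002], [-1.0, 0.0, -0.0], [0.0, 0.002, -1.0]]
wrist_force: [-0.0, -0.2, -0.4]
gripper_width: 0.007
time_s: 23.7
tcp_pos: [0.5994, 0.0326, 0.2266]
ee_rot: [[-0.0, -1.0, 0.0], [-1.0, 0.0, 0.0], [-0.0, -0.0, -1.0]]
wrist_force: [0.3, 0.7, -0.2]
gripper_width: 0.008
side pan (0.0, 6.25, 0.972) full stop->level px [-0.26  6.35] tilt -0.0019
side flange (-1.125, -6.5, 0.666) full stop->level px [-0.64 -6.9 ] tilt -0.0069
scene pan (0.375, 4.625, 0.987) full stop->level px [0.59 4.72] tilt -0.0023
scene flange (0.625, -4.5, 0.704) full stop->level px [ 0.26 -4.8 ] tilt -0.0076
time_s: 24.3
tcp_pos: [0.5994, 0.0326, 0.2265]
ee_rot: [[-0.0, -1.0, 0.0], [-1.0, 0.0, 0.0], [-0.0, -0.0, -1.0]]
wrist_force: [0.6, 0.1, -0.5]
gripper_width: 0.002
side pan (0.0, 6.25, 0.973) full stop->level px [-0.26  6.35] tilt -0.0019
side flange (-1.125, -6.5, 0.666) full stop->level px [-0.64 -6.9 ] tilt -0.0069
scene pan (0.375, 4.625, 0.987) full stop->level px [0.59 4.72] tilt -0.0023
scene flange (0.625, -4.5, 0.704) full stop->level px [ 0.26 -4.8 ] tilt -0.0076
```

```bash
python3 - <<'E'
from station import r
from h import *
a=r.capture('side');b=r.capture('scene')
crop(a['img'],170,110,310,240,5.5,'s13.png')
crop(b['img'],180,150,310,250,6,'c13.png')
E
```

```text
(no output)
```

View pics/s13.png

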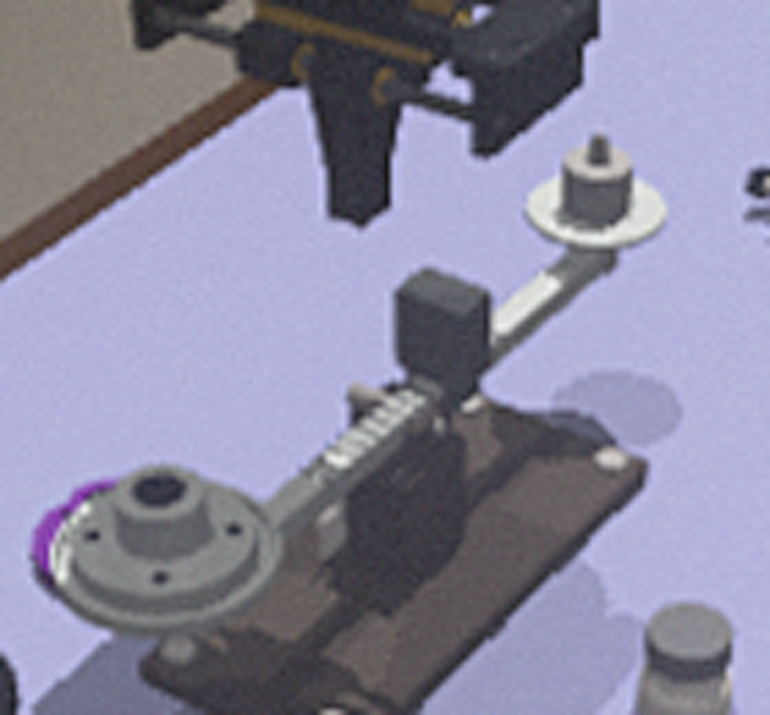

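View pics/c13.png

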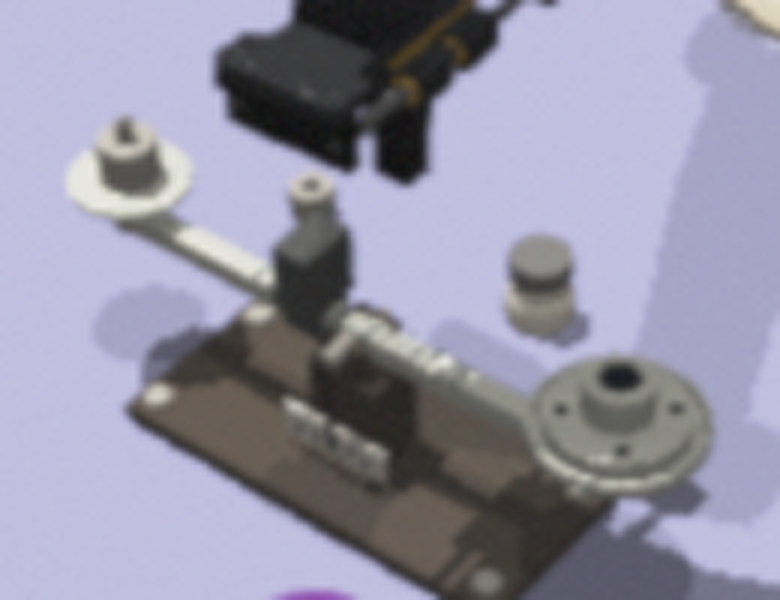

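```bash
python3 -c "
from station import r
print(r.sense()['time_s'],r.finish_job())"
```

```text
the job is handed in; nothing more can be done
24.5 None
```

I seated the large ring weight over the post and pushed the poise towards the weight side in light, separate nudges until the beam stood level. The small ring stays on the bench because the large one was enough. I handed the job in at 24.5 s.

- **Beam:** my last image checks gave a tilt of -0.002 rad from the pan in both views, and -0.007 to -0.008 rad from the flange. The flange match was weaker (about 0.67–0.70) because the light on it had changed. All readings were within the 0.025 rad limit, and two readings about 0.6 s apart were identical.
- **Ring weight:** in the final pictures it sits flat on the pan with the post sticking out about 15 mm, as it should when fully down. I checked this by eye and did not measure the 3 mm centring after release.
- **Flange and bystanders:** the flange is still in its dish. The only bystander in the last crops was the jar, and it had not moved. I did not re-check the clamp block or the screwdriver at the end, but the arm never worked near them.
- **Forces:** at the end of the moves, the wrist force changed by at most about 2.6 N while touching the balance or seating the weight. I read it only at those points, so brief peaks in between were not seen.

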